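# Space and hold a bar in a window guard for tacking

### The arm

A 6-joint arm with a two-finger parallel gripper is mounted at the origin on the work surface. World frame = base frame: x ahead of the robot, y to its left, z up, the work surface at z = 0. Lengths are in m, angles in rad, forces in N, time in s.
With the tool pointing down it reaches from about 0.375 to 0.975 m from the base axis. Payload 3.8 kg.
Tool frame: the origin (TCP) lies at the very end of the fingers, on their centre line; the grasp point (between the pads) lies 19 mm behind it; z points along the fingers, y is the line along which they close (so a half turn about z gives the same grasp; the last joint's range is limited). The gripper opens to 85 mm and grips with 20 to 120 N. Pads are 22 mm wide; open, the fingers measure 114 mm over their backs; the gripper's body (76 mm by 85 mm) begins 54 mm behind the grasp point. The pads swing forward as they close: fully open they stand 13 mm farther back than shut.
Start: joints at [1.095, 0.264, 1.604, -0, 1.274, -0.037], TCP at [0.287, 0.611, 0.231] pointing down, gripper open.
Joint ranges: [-2.63, 2.63], [-0.94, 2.18], [0.31, 2.57], [-1.31, 4.45], [0, 2.66], [-2.55, 2.55]. Speed limits (rad/s): [2.57, 2.57, 3.14, 3.14, 3.14, 3.14].

### API

Orientations are given as a rotation vector (axis times angle).
In Python, from workcell import monitor, viewer, job gives the robot as it stands. The module is installed in compiled form; this text tells all that it offers.
- The arm moves only by the tool step_arm, never from a script. Its argument "series" is one flat list of numbers, 4 for each row, row after row: the shift along the tool's x, y, z in m, then the turn about the tool's z in rad. A call has 1 to 8 rows; each row is the pose to reach, as a shift and turn from the pose commanded when the call began, along the tool's axes at that moment; what a row does not reach only later rows make up. A row lasts 1/8 s, in which the tool goes at most 62.5 mm and 10.7 degrees, less where a joint would pass 70% of its speed; a pose out of reach is approached as far as the arm can. A call with a gripper value outside its range is refused whole. "gripper" is the opening, from 0 (shut) to 1 (fully open), set as the call begins (left out, the last holds). The fingers move at their own pace and stop on an object; "newtons" is the grip in N (left out, the last holds). Time passes only in rows, so rows that repeat a pose let the fingers close. It gives the time, the measured TCP pose, the force, the opening and the grip force at its end, in the units of the state.
- monitor.read_state(): the state, without advancing time (a new reading comes with each control period).
- viewer.read_camera(name): name is "side" or "top" or "wrist"; returns a dict with "image" (420x560x3 uint8, red, green, blue), "intrinsics" (3x3 intrinsics, pixels), "T" (4x4, takes a point from camera to world coordinates); the wrist camera has in their place "hand_eye" (4x4, takes a point from camera to tool coordinates, whose origin is the TCP and whose axes are the flange's). Camera axes: x right, y up, looking along -z (the intrinsics and any distortion apply to the point x, -y, -z); pixel columns grow to the right and rows downward; lengths in m; the calibration is good to about 2 mm. A picture is of the moment at which its call begins: read the wrist's pose just before it. There is no depth.
- job.finish_job(): hands the job in; it is judged then, once.
Trained networks look in a picture, given as the dict that the camera call returned (one of the last four; its "shot" number tells which), for a name from the list of things; names that differ only in an ending like _2 or _b are one class to them, and where a whole thing is asked for, a point or a joint stands for the part that bears it (a point fixed in the world has none). Each returns a list of dicts, best first, with "score" (0 to 1); they miss things now and then, are a little off and sometimes report something else, mostly with a low value. They report only what shows in the picture. A call takes as long as a camera call. They do not tell look-alikes from the thing itself.
- viewer.boxes_of(picture, label): "extent" ([centre column, centre row, width, height] in pixels, round what is visible of it).
- viewer.spot_point(picture, label): "point" ([column, row] in pixels: a listed point, or the origin of a listed thing).
The state is a dict: "time": time; "q": joint angles; "joint_vel": joint speeds; "joint_torque": joint torques, N m; "tool_pos": TCP position; "tcp_rot": TCP orientation; "wrist_force": force on the tool from outside, world axes, zero at the start; "torque": the same for the moment, N m; "width": opening from 0.0 (shut) to 1.0 (fully open); "grip_force": force on a finger pad.
Only numpy, scipy, OpenCV 4.12 (cv2) and the standard library are available. Lean on these libraries where they do the work, as an engineer would, in place of code of your own. Each camera call takes 0.05 s, during which the arm holds its last target. There are 200 camera calls.

### The job

A window guard is clamped to the welding bench with its centre bar welded in and one bar still loose beside it. Set the spacer down on the bench between the centre bar and the loose bar, at a place where that tapering gap is wide enough to take it without forcing, its 80 mm length along the bars, and let go of it. Then press the loose bar sideways until centre bar, spacer and loose bar lie flush face to face, and finish while still holding it firmly pressed there, ready for tacking; leave the brush, hammer and tin alone.

Things in the scene. Friction and masses are not known exactly. Their poses are not given: they have to be found in the camera images.
- guard_frame: Window guard of dark square steel, flat on the bench, clamped immovably. Origin: its centre at bench height; x along the bars, z up. Outside 294 (x) x 368 (y) mm, rails and stiles 20 mm square, inside 254 x 328. Welded centre bar 16 mm square on the bench along y = 0, rail to rail. Either side a bay 156 mm wide, one empty. Strap clamps 50 mm high over the rails, from x 127 out to 207 mm, at y +-95 (far) and +-130 (near rail).
- loose_bar: Loose bar: dark square steel, 250 (x) x 16 x 16 mm, 0.5 kg, on the bench in the guard, on the +y or -y side of the centre bar; slides with a few N, 2 mm end play. Origin: centre of its underside; x along it. Askew up to 5 degrees; its middle is 92 to 99 mm from the centre bar's middle line (86 when flush with the spacer), so the gap tapers: 76 to 83 mm at mid-length, at one end perhaps under 70.
- spacer: Spacer: offcut of bright rectangular tube, 80 long (x, open ends), 70 wide (y, the gap it sets), 30 mm high, about 0.5 kg, flat on the bench left or right of the guard. Upright flat grip on the middle of its top: 10 thick (x), 40 wide (y), 30 to 72 mm above the bench. Origin: centre of its underside; z up.
- brush: Bystander: wire scratch brush, 225 (x) by 30 by 36 mm, wooden back and handle, lying bristles down on the bench on the other side of the guard from the spacer. Origin: underside, near its middle; x along it, bristle end to +x.
- hammer: Bystander: ball-peen hammer, 285 mm long (x along the handle, head to +x), 84 mm across the head, up to 30 mm high, lying on the bench right of the guard (-y). Origin: underside of the head, handle end 270 mm towards -x.
- rivet_tin: Bystander: open steel tin of rivets, 72 mm across, 55 mm high, standing on the bench left of the guard (+y). Origin: centre of its underside.
Not all that is in view belongs to the job. What is shaped like the spacer but pink or yellow is not meant.

How it is judged:
On the way:
1. the spacer stands on the bench between the centre bar and the loose bar, let go of (height (world z) of spacer below 0.004 m and angle between spacer's own z axis and vertical below 0.05 rad and x of spacer in the frame of guard_frame between -0.088 and 0.088 m and contact force between the fingers and spacer below 0.2 N and ((y of loose_bar in the frame of guard_frame above 0 m and y of spacer in the frame of guard_frame between 0.04 and 0.062 m) or (y of loose_bar in the frame of guard_frame below 0 m and y of spacer in the frame of guard_frame between -0.062 and -0.04 m))), for 0.2 s.
At the end, for the whole second after the job is handed in: Spacer flat on the bench in the gap, fingers off it; loose bar's middle line 86 +-2 mm from the centre bar's, bar and spacer parallel to it within 1.5 degrees; through the last second fingers press the bar (over 4 N), the bar the spacer (over 2.5 N), the spacer the centre bar (over 1 N) (height (world z) of spacer below 0.004 m and angle between spacer's own z axis and vertical below 0.05 rad and x of spacer in the frame of guard_frame between -0.088 and 0.088 m and ((y of loose_bar in the frame of guard_frame between 0.084 and 0.088 m and y of spacer in the frame of guard_frame between 0.0415 and 0.0445 m) or (y of loose_bar in the frame of guard_frame between -0.088 and -0.084 m and y of spacer in the frame of guard_frame between -0.0445 and -0.0415 m)) and angle between the x axis of loose_bar and the x axis of guard_frame, either way round below 0.025 rad and angle between the x axis of spacer and the x axis of guard_frame, either way round below 0.03 rad and height (world z) of loose_bar below 0.003 m and contact force between the fingers and loose_bar above 4 N and contact force between loose_bar and spacer above 2.5 N and contact force between spacer and guard_frame above 1 N and contact force between the fingers and spacer below 0.3 N); the arm keeps its last pose, push and grip.
It fails at once if the spacer is forced down between or onto the bars or the frame (more than 15 N while it is not yet down on the bench) (height (world z) of spacer above 0.005 m and (contact force between spacer and loose_bar above 15 N or contact force between spacer and guard_frame above 15 N)).
It fails at once if brush, hammer or tin moved by more than 20 mm (distance of any of brush, hammer, rivet_tin from where it was at the start of the episode above 0.02 m).
It also fails if it takes over 48 s, if anything falls off the work surface, if the arm or the gripper's body presses on something with over 40 N, if the wrist force passes 120 N, or if a joint passes its speed limit or range.

## Working session

There is one attempt and no reset: what is moved stays moved. The work goes in short steps, Python scripts to look and compute and a tool call to move; the robot and the scene stay as the last step left them, time stands still between calls to the robot, and variables do not carry over. Pictures are saved under pics/ and viewed, at most 10 in all, crops included, and the job is handed in when it is done.

Besides the shell and the picture viewer there is one more tool, called after "Request:" as a command line: name --argument value ..., lists and objects as JSON in quotes. step_arm: Moves the arm, as the interface text tells. Its arguments: {"type":"object","properties":{"series":{"type":"array"},"gripper":{"type":"number"},"newtons":{"type":"number"}},"required":["series"]}

```bash
mkdir -p pics; cat > h.py <<'E'
import numpy as np, cv2
from scipy.spatial.transform import Rotation as R
from workcell import monitor, viewer, job
def cam(name):
    s=monitor.read_state(); p=viewer.read_camera(name)
    if name=="wrist":
        T=np.eye(4); T[:3,:3]=R.from_rotvec(s["tcp_rot"]).as_matrix(); T[:3,3]=s["tool_pos"]
        p["W"]=T@np.array(p["hand_eye"])
    else: p["W"]=np.array(p["T"])
    return p
def w(p,uv,z):
    K=np.array(p["intrinsics"]); d=np.linalg.solve(K,[uv[0],uv[1],1.]); d=p["W"][:3,:3]@np.array([d[0],-d[1],-d[2]])
    o=p["W"][:3,3]; return o+d*(z-o[2])/d[2]
def px(p,X):
    K=np.array(p["intrinsics"]); c=p["W"][:3,:3].T@(np.array(X)-p["W"][:3,3]); q=K@np.array([c[0],-c[1],-c[2]]); return q[:2]/q[2]
def save(p,n,crop=None,f=1):
    im=p["image"][:,:,::-1]
    if crop: a,b,c,d=crop; im=im[b:d,a:c]
    cv2.imwrite("pics/"+n,cv2.resize(im,None,fx=f,fy=f,interpolation=cv2.INTER_CUBIC))
E
python3 - <<'E'
from h import *
np.set_printoptions(precision=4,suppress=True)
s=monitor.read_state(); print(s)
p=cam("top"); save(p,"top.png",f=1.4); print({k:v for k,v in p.items() if k!="image"})
for l in ["guard_frame","loose_bar","spacer","brush","hammer","rivet_tin"]:
    print(l,[(round(b["score"],2),np.round(b["extent"])) for b in viewer.boxes_of(p,l)[:4]],[(round(b["score"],2),np.round(b["point"],1),w(p,b["point"],0)) for b in viewer.spot_point(p,l)[:4]])
E
```

```text
{'time': 0.0, 'q': array([ 1.0951,  0.2648,  1.6054, -0.    ,  1.2737, -0.0369]), 'joint_vel': array([-0.0025,  0.0006,  0.001 ,  0.0004, -0.0001,  0.001 ]), 'joint_torque': array([  0.0016, -51.5104, -36.7323,   0.0002,   0.0127,   0.    ]), 'tool_pos': array([0.2864, 0.6104, 0.2299]), 'tcp_rot': array([-0.6836, -3.0657,  0.0035]), 'wrist_force': array([-0.295 ,  0.1707,  0.0979]), 'torque': array([-0.0358,  0.0219, -0.035 ]), 'grip_force': 0.0, 'width': 0.9992005120404834}
{'intrinsics': array([[441.8358,   0.    , 283.4889],
       [  0.    , 441.8358, 214.3683],
       [  0.    ,   0.    ,   1.    ]]), 'T': array([[-0.0009,  0.9992, -0.041 ,  0.3922],
       [-0.9996, -0.0021, -0.0279, -0.0799],
       [-0.0279,  0.041 ,  0.9988,  1.2648],
       [ 0.    ,  0.    ,  0.    ,  1.    ]]), 'shot': 1, 'W': array([[-0.0009,  0.9992, -0.041 ,  0.3922],
       [-0.9996, -0.0021, -0.0279, -0.0799],
       [-0.0279,  0.041 ,  0.9988,  1.2648],
       [ 0.    ,  0.    ,  0.    ,  1.    ]])}
guard_frame [(0.95, array([253., 181., 133., 128.]))] [(0.72, array([251.8, 170.3]), array([0.5716, 0
[... 182 characters left out ...]
), (0.8, array([408., 210.,  32.,  34.])), (0.78, array([455., 203.,  40.,  39.])), (0.76, array([430., 272.,  37.,  40.]))] [(0.81, array([428.3, 268.6]), array([ 0.2899, -0.4538,  0.    ])), (0.79, array([405. , 208.6]), array([ 0.4599, -0.3905,  0.    ])), (0.66, array([352.1, 190.3]), array([ 0.5127, -0.241 ,  0.    ])), (0.55, array([456.2, 201.2]), array([ 0.4806, -0.5351,  0.    ]))]
brush [(0.56, array([129., 210.,  16.,  80.]))] [(0.7, array([129.4, 211.6]), array([0.4531, 0.4017, 0.    ]))]
hammer [] [(0.63, array([387.1, 147.4]), array([ 0.6356, -0.3418,  0.    ]))]
rivet_tin [(0.61, array([159., 149.,  33.,  25.]))] [(0.58, array([160.7, 153.9]), array([0.6207, 0.3121, 0.    ]))]
```

View pics/top.png

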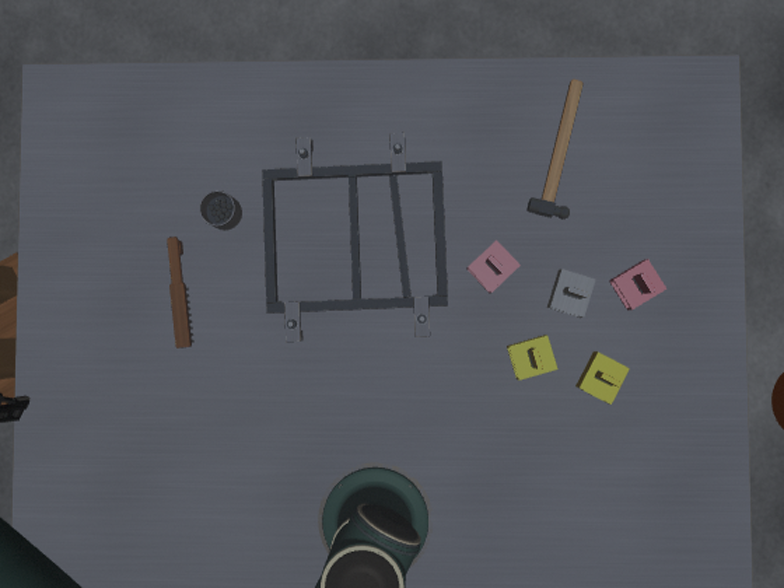

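The top view shows the guard at about (355,237) in the picture and the loose bar right of its centre bar (-y), with the gap widening towards the robot. There are five spacer-like things: pink (494,266), pink (638,285), yellow (532,358), yellow (604,378) and grey (572,293). Only the grey one is bright bare metal, so it is the spacer. I'll confirm it in a wrist crop.

Request:
step_arm --series '[-0.474,-0.506,-0.12,1.13,-0.474,-0.506,-0.12,1.13,-0.474,-0.506,-0.12,1.13,-0.474,-0.506,-0.12,1.13,-0.474,-0.506,-0.12,1.13,-0.474,-0.506,-0.12,1.13,-0.474,-0.506,-0.12,1.13,-0.474,-0.506,-0.12,1.13]'

```text
time: 1.65
tool_pos: [0.4392, 0.1406, 0.3174]
tcp_rot: [2.218, 2.223, 0.002]
wrist_force: [0.8, 0.5, 0.5]
width: 1.002
grip_force: 0.0
```

Request:
step_arm --series '[-0.2,0.06,-0.03,0,-0.2,0.06,-0.03,0,-0.2,0.06,-0.03,0,-0.2,0.06,-0.03,0,-0.2,0.06,-0.03,0]'

```text
time: 2.28
tool_pos: [0.4997, -0.0591, 0.3469]
tcp_rot: [2.223, 2.22, 0.001]
wrist_force: [-0.4, -0.4, 0.3]
width: 1.001
grip_force: 0.0
```

```bash
python3 - <<'E'
from h import *
np.set_printoptions(precision=4,suppress=True)
print(monitor.read_state()["tool_pos"])
p=cam("wrist"); save(p,"w1.png",f=1.4); print(p["hand_eye"],p["intrinsics"])
for l in ["guard_frame","loose_bar","spacer"]:
    print(l,[(round(b["score"],2),np.round(b["extent"])) for b in viewer.boxes_of(p,l)[:4]],[(round(b["score"],2),np.round(b["point"],1),w(p,b["point"],0)) for b in viewer.spot_point(p,l)[:4]])
E
```

```text
[ 0.4997 -0.0591  0.3469]
[[-0.0009  0.9553  0.2957  0.0762]
 [ 1.      0.0009  0.      0.0003]
 [-0.0002  0.2957 -0.9553 -0.1428]
 [ 0.      0.      0.      1.    ]] [[331.1788   0.     277.5226]
 [  0.     331.1788 211.1466]
 [  0.       0.       1.    ]]
guard_frame [(0.9, array([309., 113., 276., 223.]))] [(0.64, array([254.4, 350. ]), array([ 0.4583, -0.393 ,  0.    ]))]
loose_bar [(0.62, array([332., 158., 179.,  28.]))] [(0.94, array([328.1, 158.6]), array([ 0.5749, -0.0536,  0.    ]))]
spacer [(0.88, array([285., 277.,  69.,  67.])), (0.85, array([186., 316.,  35.,  62.])), (0.57, array([252., 353.,  53.,  49.])), (0.48, array([368., 335.,  49.,  53.]))] [(0.89, array([180.1, 308.4]), array([ 0.3338, -0.3075,  0.    ])), (0.65, array([252.8, 348.6]), array([ 0.4556, -0.39  , -0.    ])), (0.6, array([285.3, 269. ]), array([ 0.5125, -0.2337,  0.    ])), (0.5, array([162.4, 377.8]), array([ 0.2883, -0.4538,  0.    ]))]
```

View pics/w1.png

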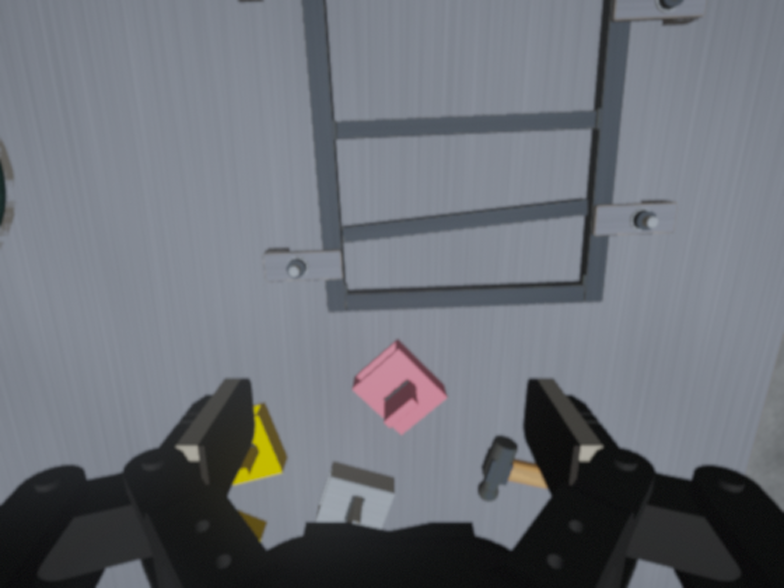

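The wrist view shows the guard with its centre bar at about row 125 and the loose bar running from (345,235) to (585,207). The grey spacer is at (358,500), with the pink and yellow look-alikes beside it. Next I fit the bar edges and move above the grey one.

```bash
cat >> h.py <<'E'
def edge(p,a,b,zt,sign,n=25,half=6):
    """sub-pixel edge along segment a-b (px); sign +1: brightens downwards in image. returns world pts fit"""
    g=cv2.GaussianBlur(cv2.cvtColor(p["image"],cv2.COLOR_RGB2GRAY),(3,3),0).astype(np.float32)
    P=[]
    for t in np.linspace(.04,.96,n):
        u=a[0]+(b[0]-a[0])*t; v=a[1]+(b[1]-a[1])*t
        vs=np.arange(-half,half+.01,.25)+v
        pr=cv2.remap(g,np.full((1,len(vs)),u,np.float32),vs[None].astype(np.float32),cv2.INTER_LINEAR)[0]
        d=sign*np.gradient(pr); d[d<0]=0; k=d.argmax(); s=slice(max(0,k-6),k+7)
        P.append(w(p,(u,(vs[s]*d[s]).sum()/d[s].sum()),zt)[:2])
    P=np.array(P); m=np.ones(len(P),bool)
    for _ in range(4):
        c=np.polyfit(P[m,0],P[m,1],1); r=P[:,1]-np.polyval(c,P[:,0]); m=abs(r)<max(.0008,1.5*np.median(abs(r)))
    return c,r[m].std(),m.sum()
E
python3 - <<'E'
from h import *
p=cam("wrist"); s=1/1.4
def A(x,y): return np.array([x,y])*s
for n,a,b,z,sg in [("cU",A(337,123),A(597,112),.016,-1),("cL",A(337,138),A(597,127),0,1),("lU",A(345,228),A(585,199),0,-1),("lL",A(345,241),A(585,214),.016,1),("stileU",A(350,290),A(580,284),0,-1),("stileL",A(330,310),A(600,300),.02,1)]:
    c,r,m=edge(p,a,b,z,sg); print(n,"slope %.4f y@.5 %.4f y@.575 %.4f y@.65 %.4f"%(c[0],*np.polyval(c,[.5,.575,.65])),round(r,5),m)
for q in [(334,133),(600,120),(345,235),(587,207),(327,309),(602,300)]: print(q,w(p,A(*q),.016))
E
```

```text
cU slope 0.0373 y@.5 0.0478 y@.575 0.0506 y@.65 0.0534 0.00032 25
cL slope 0.0375 y@.5 0.0318 y@.575 0.0346 y@.65 0.0374 0.00024 25
lU slope 0.1132 y@.5 -0.0507 y@.575 -0.0422 y@.65 -0.0337 0.00027 25
lL slope 0.1147 y@.5 -0.0663 y@.575 -0.0577 y@.65 -0.0491 0.00032 25
stileU slope 0.0370 y@.5 -0.1250 y@.575 -0.1222 y@.65 -0.1195 0.0003 25
stileL slope 0.0381 y@.5 -0.1434 y@.575 -0.1405 y@.65 -0.1377 0.0003 25
(334, 133) [0.44653578 0.03728332 0.016     ]
(600, 120) [0.70133201 0.04975888 0.016     ]
(345, 235) [ 0.4546778  -0.06160986  0.016     ]
(587, 207) [ 0.69953957 -0.03249052  0.016     ]
(327, 309) [ 0.4332751  -0.14193768  0.016     ]
(602, 300) [ 0.72836372 -0.13091646  0.016     ]
```

Request:
step_arm --series '[-0.27,-0.045,0.097,0,-0.27,-0.045,0.097,0,-0.27,-0.045,0.097,0,-0.27,-0.045,0.097,0,-0.27,-0.045,0.097,0,-0.27,-0.045,0.097,0]'

```text
time: 3.42
tool_pos: [0.4536, -0.3288, 0.2477]
tcp_rot: [-2.22, -2.218, 0.001]
wrist_force: [-0.3, 0.9, 0.4]
width: 1.001
grip_force: 0.0
```

```bash
python3 - <<'E'
from h import *
print(monitor.read_state()["tool_pos"])
p=cam("wrist"); save(p,"w2.png",(150,100,430,310),2.8)
print([(round(b["score"],2),np.round(b["extent"])) for b in viewer.boxes_of(p,"spacer")[:4]],[(round(b["score"],2),np.round(b["point"],1),w(p,b["point"],0)) for b in viewer.spot_point(p,"spacer")[:4]])
E
```

```text
[ 0.45359864 -0.3288169   0.24768737]
[(0.88, array([165., 165.,  90.,  91.])), (0.8, array([148., 271.,  88.,  65.])), (0.76, array([282., 231.,  82.,  80.])), (0.74, array([292., 326.,  75.,  81.]))] [(0.98, array([151.9, 267.3]), array([ 0.28928437, -0.4495407 ,  0.        ])), (0.93, array([330.6,  94.2]), array([ 0.51244706, -0.23704155,  0.        ])), (0.92, array([171.4, 161.3]), array([ 0.32799756, -0.3114422 ,  0.        ])), (0.72, array([278.7, 225.4]), array([ 0.45459005, -0.39178099,  0.        ]))]
```

View pics/w2.png

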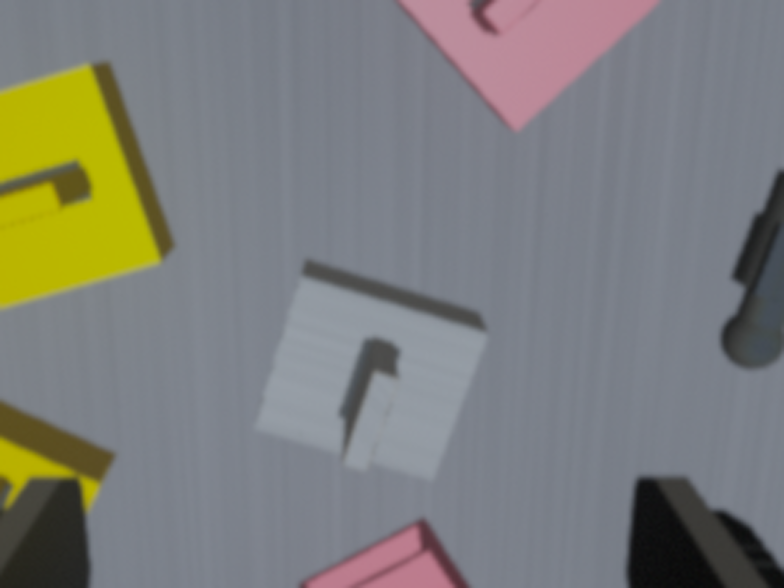

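The crop shows the bare grey spacer in the middle: top corners (305,277), (487,332), (433,480), (257,430), with its grip standing at (372,420). Pink and yellow ones surround it, so this is the one meant.

```bash
python3 - <<'E'
from h import *
np.set_printoptions(precision=4,suppress=True)
p=cam("wrist")
f=lambda x,y,z:w(p,(x/2.8+150,y/2.8+100),z)
C=np.array([f(305,277,.03),f(487,332,.03),f(433,480,.03),f(257,430,.03)])[:,:2]; print(C,C.mean(0))
for i in range(4):
    d=C[(i+1)%4]-C[i]; print(np.linalg.norm(d),np.arctan2(d[1],d[0]))
G=np.array([f(377,372,.072),f(399,378,.072),f(367,470,.072),f(345,464,.072)])[:,:2]; print(G,G.mean(0))
# refine on top-edge via minAreaRect of bright grey
im=cv2.cvtColor(p["image"],cv2.COLOR_RGB2HSV)
m=((im[...,1]<40)&(im[...,2]>135)).astype(np.uint8); n,l,st,ce=cv2.connectedComponentsWithStats(m)
k=[i for i in range(1,n) if st[i,4]>800]; print([(st[i],ce[i]) for i in k], im[235,300], im[230,258])
E
```

```text
[[ 0.4347 -0.3483]
 [ 0.5094 -0.3716]
 [ 0.4888 -0.4393]
 [ 0.4132 -0.4158]] [ 0.4615 -0.3937]
0.07826121853145541 -0.3030393566978147
0.07075372152299628 -1.8649458335982712
0.07922269602430883 2.8399422806961434
0.0708617444448197 1.2630658548214722
[[ 0.4631 -0.3732]
 [ 0.4713 -0.3756]
 [ 0.4596 -0.4133]
 [ 0.4512 -0.4107]] [ 0.4613 -0.3932]
[(array([  144,     3,   386,   376, 53826], dtype=int32), array([323.8866, 216.5508])), (array([  92,   78,   53,  176, 3144], dtype=int32), array([115.9265, 178.3702]))] [105  25 163] [106  24 162]
```

Request:
step_arm --series '[-0.0647,0.0078,0.06,0.152,-0.0647,0.0078,0.1,0.303,-0.0647,0.0078,0.15,0.303,-0.0647,0.0078,0.15,0.303]' --gripper 0.5

```text
time: 4.12
tool_pos: [0.4604, -0.3883, 0.0953]
tcp_rot: [-2.52, -1.86, 0.003]
wrist_force: [-0.7, 0.5, 0.4]
width: 0.504
grip_force: 0.0
```

```bash
python3 - <<'E'
from h import *
s=monitor.read_state(); print(s["tool_pos"],s["tcp_rot"],s["width"])
print(np.arctan2(*R.from_rotvec(s["tcp_rot"]).as_matrix()[[1,0],1]))
p=cam("wrist"); save(p,"w3.png"); print(viewer.spot_point(p,"spacer")[:2])
for X in [(.4614,-.3935,.072),(.4614,-.3935,.03)]: print(px(p,X))
E
```

```text
[ 0.46042261 -0.38834242  0.09527762] [-2.52012195 -1.85956601  0.00258056] 0.5039685946645565
-0.2993694089408052
[{'point': [340.2, 356.0], 'score': 0.87}, {'point': [76.9, 169.0], 'score': 0.78}]
[282.2522005  262.38284338]
[281.94392708 234.93784327]
```

View pics/w3.png

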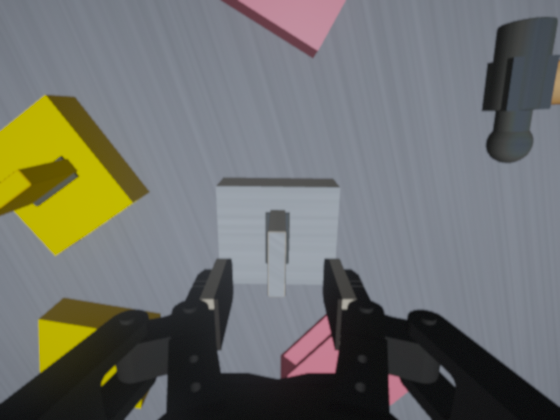

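Request:
step_arm --series '[0,0,0.03,0,0,0,0.058,0,0,0,0.058,0]'

```text
time: 4.6
tool_pos: [0.4635, -0.3919, 0.043]
tcp_rot: [2.528, 1.864, 0.0]
wrist_force: [0.2, -0.2, -0.3]
width: 0.5
grip_force: 0.0
```

Request:
step_arm --series '[0,0,0.005,0,0,0,0.005,0,0,0,0.005,0]'

```text
time: 4.97
tool_pos: [0.4635, -0.3928, 0.0378]
tcp_rot: [2.528, 1.862, 0.001]
wrist_force: [1.1, 0.2, 0.5]
width: 0.498
grip_force: 0.0
```

Request:
step_arm --series '[0,0,0,0,0,0,0,0,0,0,0,0,0,0,0,0,0,0,0,0]' --gripper 0 --newtons 60

```text
time: 5.6
tool_pos: [0.4621, -0.392, 0.0367]
tcp_rot: [-2.528, -1.863, 0.001]
wrist_force: [-4.4, 1.7, 6.0]
width: 0.109
grip_force: 59.4
```

Request:
step_arm --series '[0,0,-0.05,0,0,0,-0.105,0,0.06,-0.0085,-0.13,-0.06,0.12,-0.017,-0.13,-0.12,0.18,-0.0255,-0.13,-0.18,0.24,-0.034,-0.13,-0.24,0.3,-0.0425,-0.13,-0.3,0.355,-0.05,-0.13,-0.34]'

```text
time: 6.6
tool_pos: [0.5198, -0.036, 0.1653]
tcp_rot: [-2.175, -2.265, 0.0]
wrist_force: [0.9, -0.1, -3.8]
width: 0.109
grip_force: 59.8
```

```bash
python3 - <<'E'
from h import *
s=monitor.read_state(); print(s["tool_pos"],np.arctan2(*R.from_rotvec(s["tcp_rot"]).as_matrix()[[1,0],1]),s["width"],s["grip_force"],s["wrist_force"])
E
```

```text
[ 0.51979142 -0.03595805  0.16530385] 0.04060477584966768 0.10876590987251206 59.77111458778381 [ 0.9103595  -0.12576433 -3.84801514]
```

Request:
step_arm --series '[0.026,0.0065,0.02,0,0.026,0.0065,0.05,0,0.026,0.0065,0.05,0]'

```text
time: 6.98
tool_pos: [0.5223, -0.0112, 0.1127]
tcp_rot: [-2.172, -2.261, 0.008]
wrist_force: [-0.7, -0.0, -4.0]
width: 0.108
grip_force: 59.8
```

```bash
python3 - <<'E'
from h import *
s=monitor.read_state(); print(s["tool_pos"],np.arctan2(*R.from_rotvec(s["tcp_rot"]).as_matrix()[[1,0],1]))
p=cam("wrist"); save(p,"w4.png",f=1.4)
q=cam("side"); save(q,"s4.png",f=1.4)
c=np.cos(.0374);sn=np.sin(.0374)
for X in [(-.09,-.008,0),(.036,-.008,0)]: print([px(p,(.574+c*x-sn*y,.0426+sn*x+c*y,z)) for x,y,z in [X]])
E
```

```text
[ 0.5222549  -0.011158    0.11265165] 0.04010445738006915
[array([231.11829219, 152.87725634])]
[array([395.85399848, 153.34643635])]
```

View pics/w4.png

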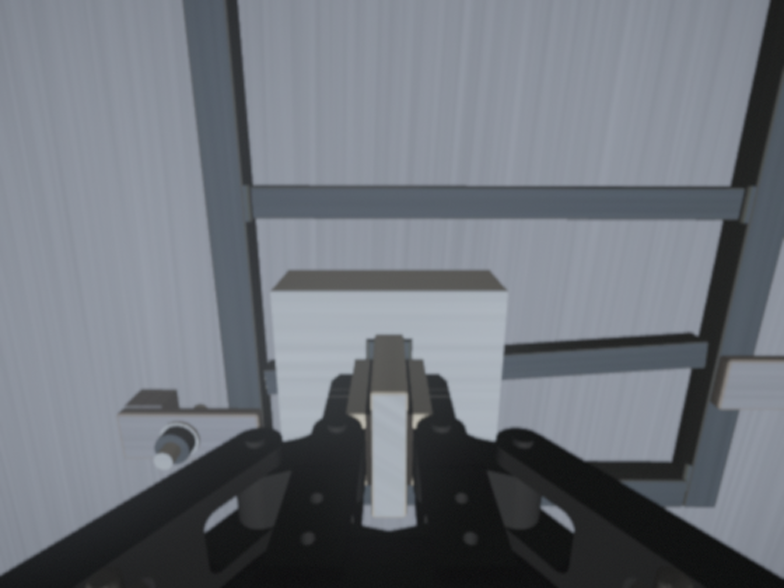

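View pics/s4.png

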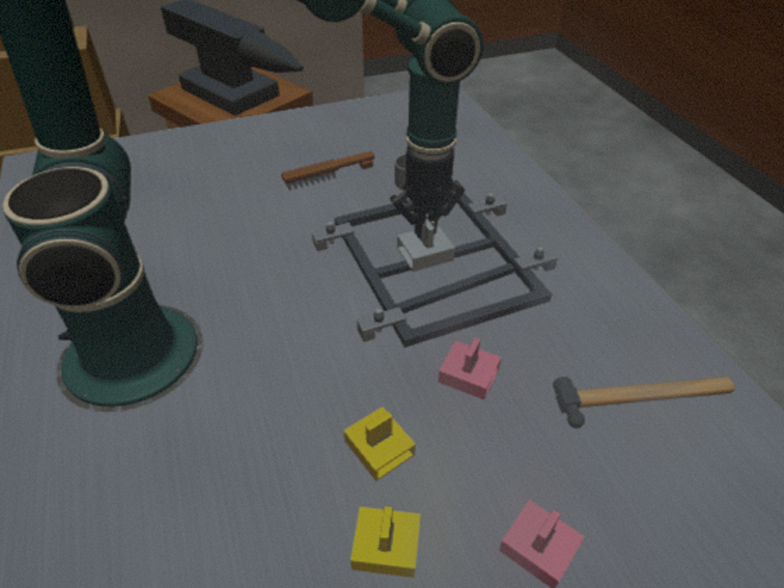

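The wrist view shows the held spacer parallel to the centre bar: near face from row 270 to 291, columns 272 to 507, with the centre bar's lower edge at row 219. The side view agrees. Next I work out the exact offset.

```bash
python3 - <<'E'
from h import *
np.set_printoptions(precision=4,suppress=True)
s=monitor.read_state(); p=cam("wrist"); t=s["tool_pos"]; print(t,np.arctan2(*R.from_rotvec(s["tcp_rot"]).as_matrix()[[1,0],1]))
A=lambda x,y:np.array([x,y])/1.4
zb=t[2]-.0367
for n,a,b,z,sg in [("sp top",A(272,291),A(507,291),zb+.03,1),("sp bot",A(290,270),A(490,270),zb,-1),("cL",A(262,219),A(720,220),0,1),("cU",A(255,186),A(750,187),.016,-1),("lU",A(510,349),A(690,336),0,-1)]:
    c,r,m=edge(p,a,b,z,sg,half=5); print(n,"slope %.4f y@.5258 %.4f y@.575 %.4f"%(c[0],*np.polyval(c,[.5258,.575])),round(r,5),m)
print(w(p,A(272,291),zb+.03),w(p,A(507,291),zb+.03), "rails",w(p,A(247,186),.02),w(p,A(757,187),.02))
E
```

```text
[ 0.5253 -0.0121  0.116 ] 0.03872006062918467
sp top slope 0.0383 y@.5258 0.0196 y@.575 0.0215 0.0 25
sp bot slope 0.0381 y@.5258 0.0194 y@.575 0.0213 1e-05 25
cL slope 0.0377 y@.5258 0.0308 y@.575 0.0327 4e-05 25
cU slope 0.0350 y@.5258 0.0497 y@.575 0.0514 0.00014 24
lU slope 0.1162 y@.5258 -0.0514 y@.575 -0.0456 7e-05 25
[0.4851 0.0178 0.1093] [0.5642 0.0209 0.1093] rails [0.4521 0.045  0.02  ] [0.7081 0.0542 0.02  ]
```

```bash
python3 - <<'E'
from h import *
np.set_printoptions(precision=4,suppress=True)
for _ in range(2):
  s=monitor.read_state(); p=cam("wrist"); t=s["tool_pos"]; print(s["time"],t,s["tcp_rot"])
  A=lambda x,y:np.array([x,y])/1.4
  zb=t[2]-.0367
  for n,a,b,z,sg in [("sp top",A(272,291),A(507,291),zb+.03,1),("cL",A(262,219),A(720,220),.016,1),("cU",A(255,186),A(750,187),0,-1),("lU",A(510,349),A(690,336),0,-1),("lTop",A(510,355),A(690,342),.016,1),("lL",A(510,378),A(700,366),.016,1)]:
    c,r,m=edge(p,a,b,z,sg,half=4); print(n,"slope %.4f y@.5258 %.4f y@.6 %.4f"%(c[0],*np.polyval(c,[.5258,.6])),round(r,5),m)
save(p,"w5.png",(350,220,520,290),4.5)
E
```

```text
7.125 [ 0.5262 -0.0124  0.117 ] [2.1781 2.2633 0.0008]
sp top slope 0.0373 y@.5258 0.0193 y@.6 0.0221 0.0 25
cL slope 0.0356 y@.5258 0.0325 y@.6 0.0352 0.0 25
 ** On entry to DLASCL parameter number  4 had an illegal value
 ** On entry to DLASCL parameter number  4 had an illegal value
 ** On entry to DLASCL parameter number  4 had an illegal value
 ** On entry to DLASCL parameter number  4 had an illegal value
 ** On entry to DLASCL parameter number  5 had an illegal value
 ** On entry to DLASCL parameter number  4 had an illegal valueh.py:29: RuntimeWarning: invalid value encountered in scalar divide
  P.append(w(p,(u,(vs[s]*d[s]).sum()/d[s].sum()),zt)[:2])
Traceback (most recent call last):
  File "h.py", line 32, in edge
    c=np.polyfit(P[m,0],P[m,1],1); r=P[:,1]-np.polyval(c,P[:,0]); m=abs(r)<max(.0008,1.5*np.median(abs(r)))
numpy.linalg.LinAlgError: SVD did not converge in Linear Least Squares
```

Request:
step_arm --series '[0.009,0,0.025,0,0.009,0,0.055,0,0.009,0,0.055,0,0.009,0,0.055,0]'

```text
time: 7.68
tool_pos: [0.5268, -0.0035, 0.0631]
tcp_rot: [2.177, 2.262, 0.003]
wrist_force: [0.5, -0.1, -4.5]
width: 0.108
grip_force: 59.8
```

```bash
python3 - <<'E'
from h import *
for _ in range(2): s=monitor.read_state(); p=cam("wrist")
print(s["time"],s["tool_pos"],s["tcp_rot"],s["wrist_force"]); save(p,"w5.png",f=1.4)
E
```

```text
7.725 [ 0.52720936 -0.00350444  0.06354053] [2.17652688 2.26176335 0.00364124] [-0.49791764  0.17742382 -3.60828242]
```

View pics/w5.png

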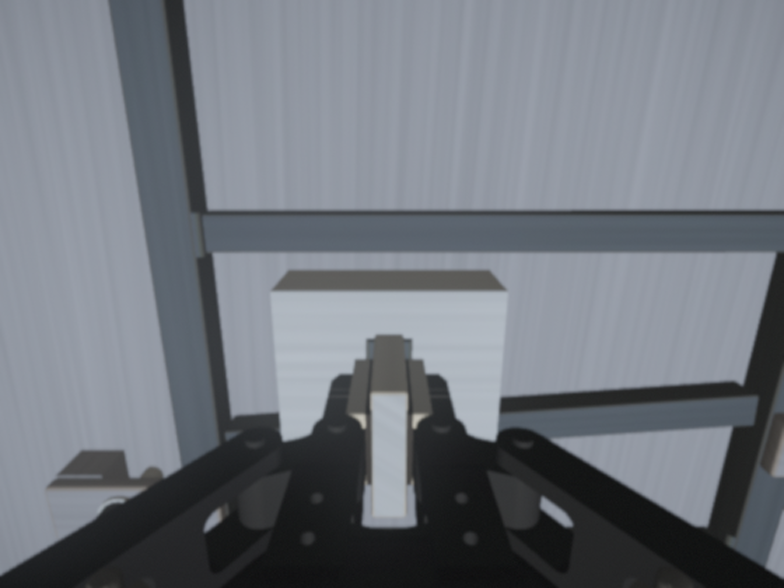

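The spacer now hangs just above the bars: its near bottom edge is at row 270, the centre bar's edge at row 251, and the loose bar's inner edge runs from (232,418) to (740,383). The spacer still looks parallel.

```bash
python3 - <<'E'
from h import *
s=monitor.read_state(); p=cam("wrist"); t=s["tool_pos"]; print(t)
A=lambda x,y:np.array([x,y])/1.4
zb=t[2]-.0367
for n,a,b,z,sg in [("sp bot",A(290,270),A(490,270),zb,-1),("sp top",A(272,291),A(507,291),zb+.03,1),("cL",A(225,252),A(770,252),.016,1),("lU",A(510,398),A(730,384),0,-1),("lL",A(510,438),A(740,427),.016,1)]:
    c,r,m=edge(p,a,b,z,sg,half=7); print(n,"slope %.4f y@.4868 %.4f y@.5268 %.4f y@.5668 %.4f y@.61 %.4f"%(c[0],*np.polyval(c,[.4868,.5268,.5668,.61])),round(r,5),m)
print(w(p,A(232,418),0), w(p,A(503,398),0),w(p,A(740,383),0))
E
```

```text
[ 0.52723855 -0.00346726  0.06358458]
sp bot slope 0.0366 y@.4868 0.0266 y@.5268 0.0280 y@.5668 0.0295 y@.61 0.0311 1e-05 25
sp top slope 0.0366 y@.4868 0.0268 y@.5268 0.0283 y@.5668 0.0297 y@.61 0.0313 0.0 25
cL slope 0.0370 y@.4868 0.0316 y@.5268 0.0331 y@.5668 0.0346 y@.61 0.0362 2e-05 25
lU slope 0.1143 y@.4868 -0.0533 y@.5268 -0.0488 y@.5668 -0.0442 y@.61 -0.0392 0.00015 25
lL slope 0.1159 y@.4868 -0.0681 y@.5268 -0.0635 y@.5668 -0.0588 y@.61 -0.0538 0.00017 22
[ 0.45046289 -0.05900061  0.        ] [ 0.58658714 -0.04278107  0.        ] [ 0.70338588 -0.03026783  0.        ]
```

Request:
step_arm --series '[0.0005,0,0.012,0,0.0005,0,0.022,0,0.0005,0,0.026,0,0.0005,0,0.026,0]'

```text
time: 8.32
tool_pos: [0.5246, -0.0026, 0.0367]
tcp_rot: [-2.176, -2.263, 0.003]
wrist_force: [-7.5, -0.2, 11.8]
width: 0.112
grip_force: 62.5
```

Request:
step_arm --series '[0,0,-0.001,0,0,0,-0.001,0,0,0,-0.001,0,0,0,-0.001,0]' --gripper 0.4

```text
time: 8.82
tool_pos: [0.5254, -0.0026, 0.0364]
tcp_rot: [-2.178, -2.264, 0.0]
wrist_force: [-0.2, -0.3, 0.0]
width: 0.401
grip_force: 0.0
```

Request:
step_arm --series '[0,0,-0.03,0,0,0,-0.08,0,0,0,-0.13,0,0,0,-0.15,0,0,0,-0.15,0]'

```text
time: 9.45
tool_pos: [0.5271, -0.0027, 0.1888]
tcp_rot: [2.175, 2.262, 0.005]
wrist_force: [-0.4, -0.2, -0.1]
width: 0.399
grip_force: 0.0
```

```bash
python3 - <<'E'
from h import *
for _ in range(2): s=monitor.read_state(); p=cam("wrist")
print(s["time"],s["tool_pos"],s["tcp_rot"],s["wrist_force"],s["width"]); save(p,"w6.png",f=1.4)
E
```

```text
9.5 [ 0.52571416 -0.00262342  0.18685721] [2.17708513e+00 2.26353036e+00 1.39214600e-03] [ 0.55945494  0.87941553 -0.8072276 ] 0.3977078801777292
```

View pics/w6.png

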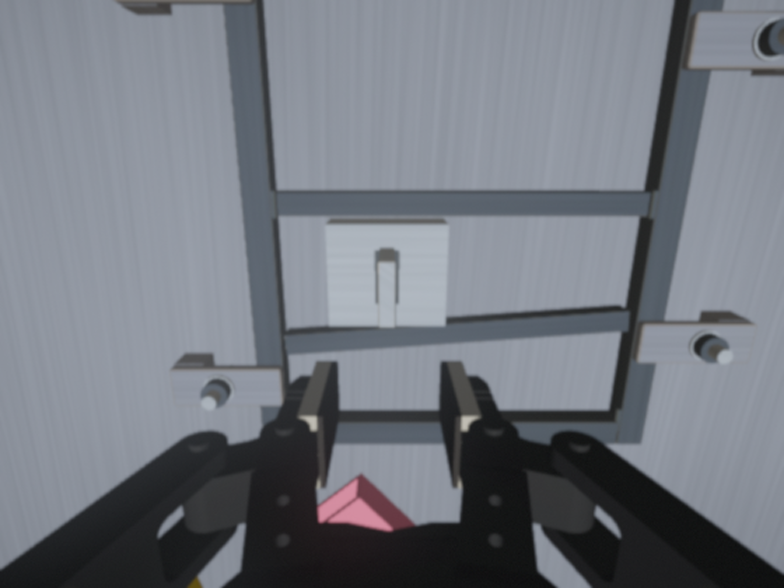

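The spacer is down and let go of at (387,275), parallel between the centre bar (row 203) and the loose bar (row 335). The strip between bar and stile is clear for the shut fingers.

Request:
step_arm --series '[-0.05,0.0054,0,0,-0.0933,0.0054,0,0,-0.0933,0.0054,0.03,0,-0.0933,0.0054,0.08,0,-0.0933,0.0054,0.12,0,-0.0933,0.0054,0.12,0,-0.0933,0.0054,0.12,0]' --gripper 0

```text
time: 10.42
tool_pos: [0.5345, -0.0956, 0.0666]
tcp_rot: [-2.177, -2.264, 0.001]
wrist_force: [0.0, -0.6, 0.7]
width: -0.003
grip_force: 0.0
```

```bash
python3 - <<'E'
from h import *
for _ in range(2): s=monitor.read_state(); p=cam("wrist")
print(s["time"],s["tool_pos"],np.arctan2(*R.from_rotvec(s["tcp_rot"]).as_matrix()[[1,0],1]),s["wrist_force"],s["width"]); save(p,"w7.png",f=1.4)
E
```

```text
10.475 [ 0.53551845 -0.09581702  0.06775071] 0.03913230834195731 [ 0.56548218 -1.00940686  0.06331677] 0.0003712570397571019
```

View pics/w7.png

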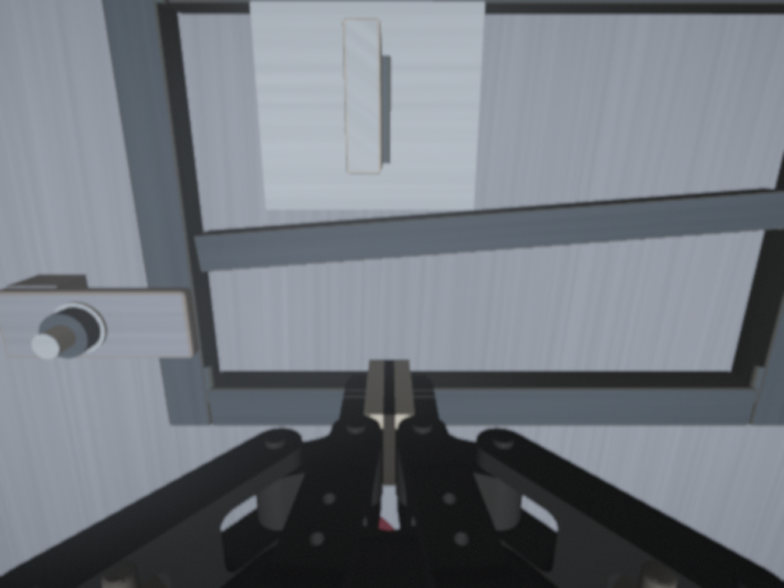

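The shut fingertips at (390,365) are in the bay between the loose bar and the stile, aimed at the spacer's span. Now I descend and push.

Request:
step_arm --series '[0,0,0.03,0,0,0,0.055,0,0,0,0.06,0,0,0,0.06,0]'

```text
time: 11.02
tool_pos: [0.5355, -0.0958, 0.0078]
tcp_rot: [2.177, 2.263, 0.001]
wrist_force: [-0.9, -0.7, -0.1]
width: 0.001
grip_force: 0.0
```

Request:
step_arm --series '[0.007,0,0,0,0.014,0,0,0,0.018,0,0,0,0.022,0,0,0,0.022,0,0,0]'

```text
time: 11.65
tool_pos: [0.5338, -0.0734, 0.0068]
tcp_rot: [2.177, 2.264, 0.0]
wrist_force: [-0.4, 0.3, 0.6]
width: -0.0
grip_force: 0.2
```

Request:
step_arm --series '[0.002,0,0,0,0.004,0,0,0,0.006,0,0,0,0.008,0,0,0,0.008,0,0,0]'

```text
time: 12.28
tool_pos: [0.5335, -0.0659, 0.0067]
tcp_rot: [2.177, 2.264, -0.0]
wrist_force: [0.4, -5.4, 1.7]
width: 0.004
grip_force: 2.5
```

Request:
step_arm --series '[0.001,0,0,0,0.002,0,0,0,0.003,0,0,0,0.004,0,0,0,0.004,0,0,0]'

```text
time: 12.9
tool_pos: [0.5334, -0.065, 0.0068]
tcp_rot: [2.172, 2.264, -0.005]
wrist_force: [-0.5, -17.9, 1.0]
width: 0.005
grip_force: 8.5
```

Request:
step_arm --series '[0.001,0,0,0,0.001,0,0,0]'

```text
time: 13.15
tool_pos: [0.5332, -0.0648, 0.0068]
tcp_rot: [2.171, 2.264, -0.007]
wrist_force: [-1.8, -20.3, 0.2]
width: -0.001
grip_force: 10.2
```

```bash
python3 - <<'E'
from h import *
for _ in range(2): s=monitor.read_state(); p=cam("wrist")
print(s["time"],s["tool_pos"],s["tcp_rot"],s["wrist_force"],s["width"]); save(p,"w8.png",f=1.4)
E
```

```text
13.2 [ 0.53324064 -0.06482784  0.00683266] [ 2.1715011   2.26359599 -0.00693264] [ -1.47390838 -20.52906489   1.7153907 ] 0.003437800042832095
```

View pics/w8.png

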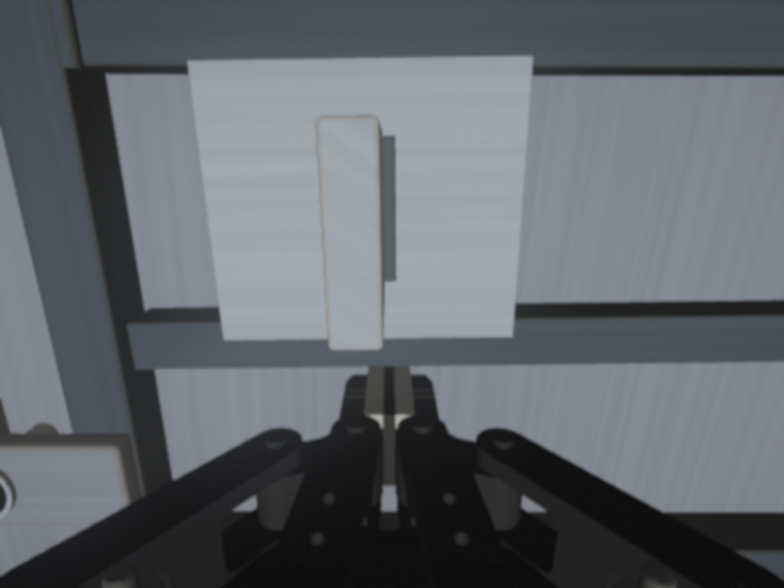

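The bar and spacer look flush together, but the spacer's top edge from (188,62) to (533,56) seems about 1° off the centre bar's edge. I'll measure it.

```bash
cat > m.py <<'E'
from h import *
s=monitor.read_state(); p=cam("wrist"); t=s["tool_pos"]; print(s["time"],t,s["wrist_force"])
A=lambda x,y:np.array([x,y])/1.4
for n,a,b,z,sg in [("sp +y",A(192,62),A(530,56),.03,1),("sp -y",A(226,341),A(320,340),.03,-1),("cbotL",A(110,72),A(185,72),0,1),("cbotR",A(540,73),A(780,74),0,1),("ctopR",A(540,67),A(780,67),.016,-1),("lU R",A(540,303),A(780,301),0,-1),("lU L",A(150,309),A(215,308),0,-1),("lL R",A(430,365),A(780,361),.016,1),("lL L",A(160,369),A(340,367),.016,1)]:
    c,r,m=edge(p,a,b,z,sg,half=4); xs=[.49,.53,.57,.62]; y=np.polyval(c,xs)
    print(n,"slope %.4f"%c[0],"guard y:",np.round(-np.sin(.0374)*(np.array(xs)-.574)+np.cos(.0374)*(y-.0426),4),round(r,5),m)
E
python3 m.py
```

```text
13.25 [ 0.53319836 -0.06483748  0.00678366] [ -1.09591601 -20.72666488   0.60863205]
sp +y slope 0.0533 guard y: [-0.0091 -0.0084 -0.0078 -0.007 ] 6e-05 25
sp -y slope 0.0537 guard y: [-0.0794 -0.0788 -0.0781 -0.0773] 8e-05 25
cbotL slope 0.0387 guard y: [-0.0079 -0.0079 -0.0078 -0.0077] 1e-05 25
cbotR slope 0.0402 guard y: [-0.0082 -0.0081 -0.008  -0.0078] 2e-05 25
ctopR slope 0.0389 guard y: [-0.0083 -0.0082 -0.0082 -0.0081] 4e-05 25
lU R slope 0.0535 guard y: [-0.0799 -0.0792 -0.0786 -0.0778] 9e-05 25
lU L slope 0.0605 guard y: [-0.0796 -0.0787 -0.0778 -0.0766] 0.0001 25
lL R slope 0.0537 guard y: [-0.0948 -0.0941 -0.0935 -0.0927] 0.0001 25
lL L slope 0.0528 guard y: [-0.0947 -0.0941 -0.0935 -0.0927] 8e-05 25
```

It is about 0.8° off: within tolerance, but the near end (low x) still has about 1 mm of gap. I back off a little, shift towards that end and press again.

Request:
step_arm --series '[-0.006,0,0,0,-0.01,0,0,0,-0.01,-0.018,0,0,-0.01,-0.018,0,0,-0.004,-0.018,0,0,-0.001,-0.018,0,0,0.001,-0.018,0,0,0.001,-0.018,0,0]'

```text
time: 14.3
tool_pos: [0.5145, -0.0652, 0.0067]
tcp_rot: [2.169, 2.266, -0.012]
wrist_force: [-4.8, -23.5, 0.6]
width: -0.004
grip_force: 11.7
```

```bash
python3 m.py; python3 -c "
from h import *
p=cam('wrist');save(p,'w9.png',f=1.4)"
```

```text
14.3 [ 0.51453354 -0.06516533  0.00665624] [ -4.84005062 -23.49187785   0.55730098]
 ** On entry to DLASCL parameter number  4 had an illegal value
 ** On entry to DLASCL parameter number  4 had an illegal value
 ** On entry to DLASCL parameter number  4 had an illegal value
 ** On entry to DLASCL parameter number  4 had an illegal value
 ** On entry to DLASCL parameter number  5 had an illegal value
 ** On entry to DLASCL parameter number  4 had an illegal valueh.py:29: RuntimeWarning: invalid value encountered in scalar divide
  P.append(w(p,(u,(vs[s]*d[s]).sum()/d[s].sum()),zt)[:2])
Traceback (most recent call last):
  File "m.py", line 5, in <module>
    c,r,m=edge(p,a,b,z,sg,half=4); xs=[.49,.53,.57,.62]; y=np.polyval(c,xs)
          ~~~~^^^^^^^^^^^^^^^^^^^
  File "h.py", line 32, in edge
    c=np.polyfit(P[m,0],P[m,1],1); r=P[:,1]-np.polyval(c,P[:,0]); m=abs(r)<max(.0008,1.5*np.median(abs(r)))
numpy.linalg.LinAlgError: SVD did not converge in Linear Least Squares
```

View pics/w9.png

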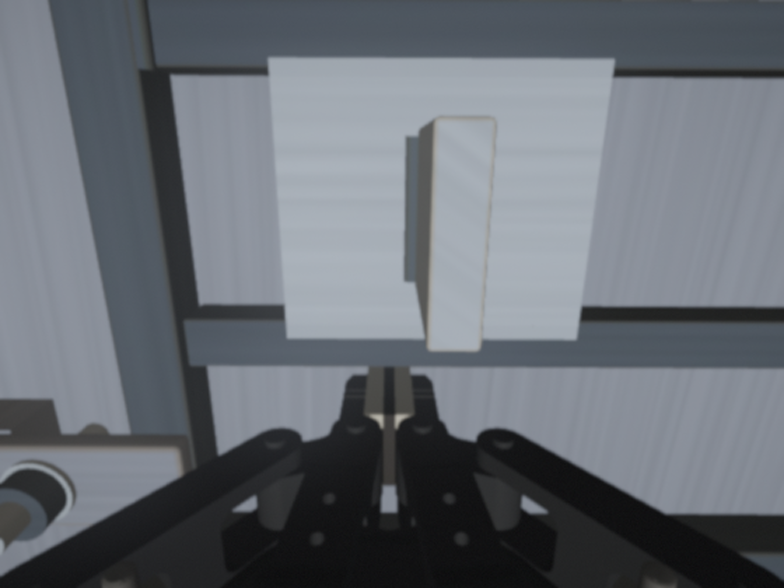

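Now the spacer edges (rows 58–59 and 339–340), the bar edge (367–368) and the centre bar edge (74–78) all run parallel. I'll check the numbers and that the force holds.

```bash
sed -i 's/^for n,a,b.*/for n,a,b,z,sg in [("sp +y",A(272,58),A(610,59),.03,1),("sp -y",A(290,339),A(415,340),.03,-1),("cbotR",A(620,77),A(780,78),0,1),("lL R",A(430,367),A(780,368),.016,1)]:/; s/half=4/half=6/' m.py; python3 m.py
```

```text
14.4 [ 0.51449413 -0.06515881  0.00663619] [ -5.02185468 -23.51901533   0.93388338]
sp +y slope 0.0388 guard y: [-0.0081 -0.0081 -0.008  -0.0079] 7e-05 25
sp -y slope 0.0426 guard y: [-0.0785 -0.0783 -0.0781 -0.0778] 2e-05 25
cbotR slope 0.0358 guard y: [-0.0076 -0.0077 -0.0078 -0.0078] 8e-05 25
lL R slope 0.0377 guard y: [-0.0937 -0.0937 -0.0937 -0.0936] 9e-05 25
```

Request:
step_arm --series '[0,0,0,0,0,0,0,0,0,0,0,0,0,0,0,0]'

```text
time: 14.95
tool_pos: [0.5145, -0.0652, 0.0066]
tcp_rot: [2.17, 2.266, -0.011]
wrist_force: [-5.6, -22.5, 0.6]
width: -0.0
grip_force: 11.5
```

Everything is flush and parallel: spacer face at 8 mm, bar middle about 86 mm from the centre bar's, with a steady push of about 23 N. Handing in.

```bash
python3 -c "
from workcell import job
print(job.finish_job())"
```

```text
the job is handed in; nothing more can be done
None
```

The job is handed in: the spacer stands released in the gap, and the loose bar is held against it at about 23 N, flush and parallel to the centre bar within measurement; I viewed 11 pictures, one over the limit of 10.

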